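Raise the camera mast of a model railway

ROBOT

A 6-joint arm with a two-finger parallel gripper is mounted at the origin on the work surface. World frame = base frame: x ahead of the robot, y to its left, z up, the work surface at z = 0. Lengths are in m, angles in rad, forces in N, time in s.
With the tool pointing down it reaches from about 0.3 to 0.875 m from the base axis. Payload 6.4 kg.
Tool frame: the origin (TCP) lies between the finger pads, 19 mm behind the fingertips; this is the grasp point; z points along the fingers, y is the line along which they close (so a half turn about z gives the same grasp; the last joint's range is limited). The gripper opens to 85 mm and grips with 20 to 120 N. Pads are 22 mm wide; open, the fingers measure 114 mm over their backs; the gripper's body (76 mm by 85 mm) begins 54 mm behind the grasp point. The pads swing forward as they close: fully open they stand 13 mm farther back than shut.
Start: joints at [1.085, 0.181, 1.607, -0, 1.354, -0.206], TCP at [0.159, 0.553, 0.25] pointing down, gripper open.
Joint ranges: [-2.99, 2.99], [-0.89, 2.07], [0.3, 2.58], [-1.14, 4.28], [0, 2.63], [-3.12, 3.12]. Speed limits (rad/s): [2.57, 2.57, 3.01, 3.14, 3.14, 3.14].

INTERFACE

Orientations are given as a unit quaternion [w, x, y, z].
In Python, from bench import * gives the robot as it stands. The module is installed in compiled form; this text tells all that it offers.
- The arm moves only by the tool arm_command, never from a script. Its arguments are lists of equal length, an entry for each row: "dp": the shift along the tool's x, y, z in units of 0.25 m (1.0 is 0.25 m), a list of three; "turn": the turn, a rotation vector about the tool's x, y, z in units of 30 degrees (1.0 is 30 degrees), a list of three; "jaw": the opening, from 0 (shut) to 1 (fully open). A call has 1 to 5 rows; each row is the pose to reach, as a shift and turn from the pose commanded when the call began, along the tool's axes at that moment; what a row does not reach only later rows make up. A row lasts 1/8 s, in which the tool goes at most 62.5 mm and 10.7 degrees, less where a joint would pass 70% of its speed; a pose out of reach is approached as far as the arm can. A call with a number of a shift or a turn outside -1 to 1 is refused whole. A call with a gripper value outside its range is refused whole. The fingers move at their own pace and stop on an object; the grip force is fixed at half the most. Time passes only in rows, so rows that repeat a pose let the fingers close. It gives the time, the measured TCP pose, the force, the opening and the grip force at its end, in the units of the state.
- get_obs(): the state, without advancing time (a new reading comes with each control period).
- camera(name): name is "scene" or "top" or "wrist"; returns the picture (420x560x3 uint8, blue, green, red); there is no depth.
- get_calibration(name): a dict with "camera_matrix" (3x3 intrinsics, pixels), "R" (3x3) and "t" (3): a world point X has camera coordinates R X + t; the wrist camera has in their place "mount" (4x4, takes a point from camera to tool coordinates, whose origin is the TCP and whose axes are the flange's). Camera axes: x right, y down, z forward; pixel columns grow to the right and rows downward; lengths in m; the calibration is good to about 2 mm. A picture is of the moment at which its call begins: read the wrist's pose just before it. get_calibration takes no time and is no camera call.
- hand_in(): hands the job in; it is judged then, once.
The state is a dict: "time_s": time; "q": joint angles; "dq": joint speeds; "joint_efforts": joint torques, N m; "eef_pos": TCP position; "eef_rot": TCP orientation; "wrist_force": force on the tool from outside, world axes, zero at the start; "torque": the same for the moment, N m; "opening": opening from 0.0 (shut) to 1.0 (fully open); "grasp_force": force on a finger pad.
Only numpy, scipy, OpenCV 4.12 (cv2) and the standard library are available. Lean on these libraries where they do the work, as an engineer would, in place of code of your own. Each camera call takes 0.05 s, during which the arm holds its last target. There are 200 camera calls.

TASK

Clear the model clock tower away from the red button of the telescoping camera mast: stand it upright in the middle of the grey paved square and let go of it. Then pinch the yellow mast head so that its red button is pressed fully in, pull it straight up past the first stop to the second stop (fully extended), and finish while still holding it up there with the button pressed. Leave everything else on the layout where it is.

Things in the scene. Friction and masses are not known exactly. Their poses are not given: they have to be found in the camera images.
- clock_tower: Loose model clock tower: white column 42 x 42 mm, 125 mm high, plus a low terracotta roof no wider (143 mm in all). 0.11-0.22 kg. Origin: centre of underside; z up, x and y square to the walls. Starts in front of the mast's button, 8-19 mm from it, square to the mast within 0.1 rad, leaving no room for a finger. Grip from above near the top, closing along the mast's x.
- paved_square: Fixed grey paved plate with joint lines, 120 x 120 x 6 mm, to the left or right of the mast. Origin: centre of its underside; its top is 6 mm higher; z up. The tower must stand in its middle.
- lawn: Fixed green plate 120 x 120 x 6 mm with two hedges 18 mm high along two edges; a plot on the other side from the paved square, not to be used. Origin: centre of its underside.
- mast_base: Fixed foot of the telescoping camera mast: dark plate 100 (x) x 48 (y) x 10 mm with a black tube 28 mm in diameter ending 85 mm above the table. Origin: centre of the underside, on the vertical mast axis; z up; +y points to the side of the red button, +x to the side of the camera.
- camera_head: Yellow grip block at the mast's top, 34 (x) x 30 (y) x 44 (z) mm, with a black camera 36 mm wide (y) on its +x side, 30 to 66 mm from the mast axis, no higher than the block. Origin: centre of the block's underside, on the mast axis, 90 mm above the table when down, 200 mm at the second stop. Axes as the mast base; cannot turn. All that is raised: about 0.35 kg.
- mast_grip (a point): Middle of the yellow block, on the mast axis at the height of the red button's centre: 112 mm above the table when down, 222 mm at the second stop. Put the TCP here, tool down, closing along the mast's y: one pad presses the button, the other bears on the block's far side (36 mm over both before, 31 mm pressed).
- button_face (a point): Centre of the outer face of the red button, which is 22 (x) x 24 (z) mm and stands 6 mm out of the block's +y side when not pressed.
- button (a joint): Red spring button, 0 = out, 0.005 m = fully in; 3 N to start, 6 N fully in; springs out when let go. Pressed at least 3.5 mm it frees the mast; else the mast is locked down (do not pull by force). If let out on the way the mast may catch.
- upper_tube (a joint): Extension of the thin upper tube with the head out of the lower tube, 0 to 0.055 m. It slides easily (about 5 N of pull including the weight) and comes out first; its end is the first stop.
- lower_tube (a joint): Extension of the thicker lower tube out of the base, 0 to 0.055 m. Stiffer (about 10 N of pull in all), it follows when the pull goes on past the first stop; its end is the second stop, a hard end of travel, 110 mm above the start. No catch there: the head sinks when let go.
- loco: Red model locomotive, 30 x 130 x 45 mm, on the track at the back; leave alone.
- wagon: Blue model wagon, 30 x 130 x 32 mm, on the track at the back; leave alone.
- pine_a: Model pine tree, 52 mm wide, 120 mm high, on a disc, left of the mast towards the back; leave alone.
- pine_b: Model pine tree, the same, right of the mast towards the back; leave alone.
- cottage: Model cottage with terracotta roof, 60 x 92 x 75 mm, at the back left; leave alone.
- glue: White glue bottle with orange cap, 36 mm in diameter, 85 mm high, at the right near side; leave alone.

How it is judged:
By the outcome, as a careful person would: the job done as asked, in the order asked, and still so for the second after the job is handed in, while the arm keeps its last pose, push and grip.
It also fails if it takes over 51 s, if anything falls off the work surface, if the arm or the gripper's body presses on something with over 40 N, if the wrist force passes 120 N, or if a joint passes its speed limit or range.

## Working session

There is one attempt and no reset: what is moved stays moved. The work goes in short steps, Python scripts to look and compute and a tool call to move; the robot and the scene stay as the last step left them, time stands still between calls to the robot, and variables do not carry over. Pictures are saved under pics/ and viewed, at most 10 in all, crops included, and the job is handed in when it is done.

Besides the shell and the picture viewer there is one more tool, called after "Request:" by a JSON object that holds its "op" and its "data", one argument or row to a line. arm_command: Moves the arm, as the interface text tells. Its arguments: {"type":"object","properties":{"dp":{"type":"array"},"turn":{"type":"array"},"jaw":{"type":"array"}},"required":["dp","turn","jaw"]}

```bash
mkdir -p pics
python3 - <<'E'
from bench import *
import cv2,numpy as np
for n in("scene","top"):
    cv2.imwrite(f"pics/{n}0.png",camera(n))
    c=get_calibration(n);print(n,np.round(c["camera_matrix"],1).tolist(),np.round(c["R"],3).tolist(),np.round(c["t"],3).tolist())
print(np.round(get_calibration("wrist")["mount"],3).tolist())
o=get_obs();print({k:np.round(v,3).tolist() for k,v in o.items()})
E
```

```text
scene [[392.4, 0.0, 277.0], [0.0, 392.4, 201.2], [0.0, 0.0, 1.0]] [[0.88, 0.474, -0.012], [0.236, -0.459, -0.857], [-0.412, 0.751, -0.516]] [-0.476, -0.06, 1.508]
top [[401.8, 0.0, 279.7], [0.0, 401.8, 212.2], [0.0, 0.0, 1.0]] [[-0.004, -1.0, -0.01], [-0.997, 0.005, -0.074], [0.074, 0.009, -0.997]] [-0.035, 0.587, 1.278]
[[-0.0, -0.959, -0.284, 0.073], [1.0, -0.0, -0.0, 0.002], [0.0, -0.284, 0.959, -0.125], [0.0, 0.0, 0.0, 1.0]]
{'time_s': 0.1, 'q': [1.085, 0.181, 1.608, 0.0, 1.354, -0.206], 'dq': [0.001, 0.0, 0.0, 0.0, 0.002, 0.0], 'joint_efforts': [0.0, -44.587, -35.224, -0.0, 0.004, 0.0], 'eef_pos': [0.159, 0.552, 0.249], 'eef_rot': [-0.0, 0.139, 0.99, -0.001], 'wrist_force': [-0.264, -0.867, 0.322], 'torque': [0.009, 0.021, 0.011], 'grasp_force': 0.0, 'opening': 1.001}
```

View pics/scene0.png

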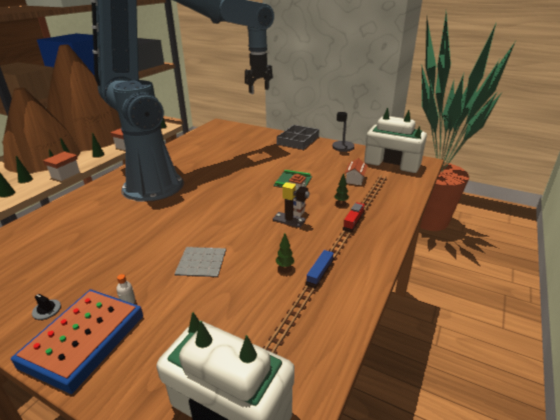

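View pics/top0.png

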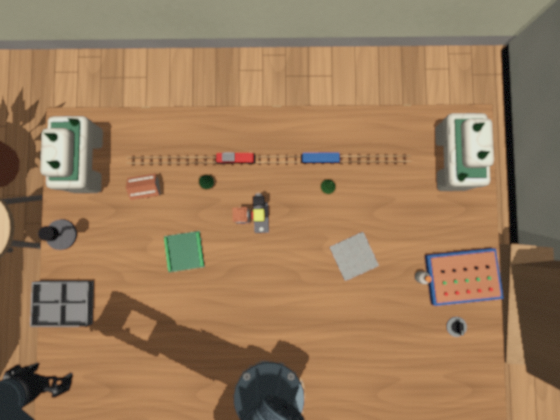

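The scene view shows the mast (head about 290,190) with the paved square at (201,262) and the tower hidden behind the mast. In the top view the mast head is at (259,215) with the camera above it (world +x). The tower roof is at (240,214), on the +y side, and the paved square is at (355,256).

```bash
cat > h.py <<'E'
from bench import *
import cv2,numpy as np
from scipy.spatial.transform import Rotation as Ro
def tool():
    o=get_obs();q=o["eef_rot"]
    return Ro.from_quat([q[1],q[2],q[3],q[0]]).as_matrix(),np.array(o["eef_pos"])
def cam(n):
    "intrinsics, camera-to-world rotation, centre"
    c=get_calibration(n);K=np.array(c["camera_matrix"])
    if n=="wrist":
        R,p=tool();M=np.array(c["mount"]);return K,R@M[:3,:3],R@M[:3,3]+p
    R=np.array(c["R"]);return K,R.T,-R.T@np.array(c["t"])
def ray(C,uv):
    K,R,c=C;d=R@np.linalg.inv(K)@np.array([uv[0],uv[1],1.]);return c,d
def onz(C,uv,z):
    c,d=ray(C,uv);return c+d*(z-c[2])/d[2]
def tri(rays):
    A=0;b=0
    for c,d in rays:
        d=d/np.linalg.norm(d);P=np.eye(3)-np.outer(d,d);A=A+P;b=b+P@c
    x=np.linalg.solve(A,b);return x,max(np.linalg.norm(np.cross(x-c,d/np.linalg.norm(d))) for c,d in rays)
def proj(C,X):
    K,R,c=C;p=K@R.T@(np.asarray(X)-c);return p[:2]/p[2]
def move(dX,R=None):
    "world shift -> dp units"
    R=tool()[0] if R is None else R;return np.round(R.T@np.asarray(dX)/.25,3)
E
python3 - <<'E'
from h import *
C=cam("top")
for n,uv,z in(("head",(259,215),.134),("tower",(240,214),.14),("square",(355,256),.006),("lawn",(184,252),.006),("pineb",(328,186),.12),("glue",(424,278),.09)):print(n,onz(C,uv,z).round(3))
R,p=tool();print(R.round(3));print(cam("wrist")[1].round(3),cam("wrist")[2].round(3),cam("wrist")[0].round(1).tolist())
E
```

```text
head [0.57  0.023 0.134]
tower [0.573 0.078 0.14 ]
square [ 0.444 -0.281  0.006]
lawn [0.459 0.275 0.006]
pineb [ 0.657 -0.184  0.12 ]
glue [ 0.38  -0.472  0.09 ]
[[-0.961  0.276 -0.001]
 [ 0.276  0.961 -0.001]
 [ 0.    -0.002 -1.   ]]
[[ 0.276  0.922  0.272]
 [ 0.961 -0.265 -0.08 ]
 [-0.002  0.284 -0.959]] [0.089 0.574 0.374] [[315.2, 0.0, 277.1], [0.0, 315.2, 214.9], [0.0, 0.0, 1.0]]
```

Request:
{"op": "arm_command", "data": {
  "dp": [
    [-0.2,-0.14,-0.1],
    [-0.4,-0.28,-0.2],
    [-0.6,-0.42,-0.2],
    [-0.8,-0.55,-0.2],
    [-0.9,-0.62,-0.2]
  ],
  "turn": [
    [0,0,0.25],
    [0,0,0.5],
    [0,0,0.75],
    [0,0,1],
    [0,0,1]
  ],
  "jaw": [1,1,1,1,1]
}}

```text
time_s: 0.72
eef_pos: [0.3336, 0.3393, 0.2999]
eef_rot: [0.0, 0.393, 0.92, -0.0]
wrist_force: [-0.7, 0.3, -0.3]
opening: 1.0
grasp_force: 0.0
```

```bash
python3 -c "
from h import *
R,p=tool();print(p,R.round(3),move(np.array([.57,.06,.3])-p))"
```

```text
[0.33361266 0.33929943 0.29985735] [[-0.692  0.722  0.   ]
 [ 0.722  0.692 -0.   ]
 [-0.    -0.    -1.   ]] [-1.461 -0.09   0.   ]
```

Request:
{"op": "arm_command", "data": {
  "dp": [
    [-0.2,0,0],
    [-0.4,-0.03,0],
    [-0.6,-0.05,0],
    [-0.8,-0.06,0],
    [-1,-0.06,0]
  ],
  "turn": [
    [0,0,0.25],
    [0,0,0.5],
    [0,0,0.75],
    [0,0,1],
    [0,0,1]
  ],
  "jaw": [1,1,1,1,1]
}}

```text
time_s: 1.35
eef_pos: [0.4956, 0.1498, 0.2997]
eef_rot: [-0.0, 0.617, 0.787, -0.0]
wrist_force: [0.8, 1.0, 0.1]
opening: 0.996
grasp_force: 0.0
```

```bash
python3 -c "
from h import *
R,p=tool();print(p,R.round(3),move(np.array([.57,.06,.3])-p),np.degrees(np.arctan2(R[1,1],R[0,1])))"
```

```text
[0.49564124 0.1497686  0.29974385] [[-0.24   0.971 -0.   ]
 [ 0.971  0.24   0.   ]
 [ 0.    -0.    -1.   ]] [-0.42   0.203 -0.001] 13.868771670286097
```

Request:
{"op": "arm_command", "data": {
  "dp": [
    [-0.21,0.1,0],
    [-0.42,0.2,0],
    [-0.42,0.2,0],
    [-0.42,0.2,0]
  ],
  "turn": [
    [0,0,0.25],
    [0,0,0.46],
    [0,0,0.46],
    [0,0,0.46]
  ],
  "jaw": [1,1,1,1]
}}

```text
time_s: 1.85
eef_pos: [0.5683, 0.0616, 0.2993]
eef_rot: [-0.001, 0.706, 0.708, -0.0]
wrist_force: [0.1, 0.6, -0.9]
opening: 0.997
grasp_force: 0.0
```

```bash
cat > snap.py <<'E'
from h import *
import sys,pickle
C=cam("wrist");im=camera("wrist");n=sys.argv[1]
cv2.imwrite(f"pics/{n}.png",im);pickle.dump(C,open(f"{n}.pkl","wb"));R,p=tool();print(p.round(4),R.round(3).tolist())
E
python3 snap.py w1
```

```text
[0.5681 0.0622 0.2996] [[-0.004, 1.0, -0.001], [1.0, 0.004, 0.0], [0.0, -0.001, -1.0]]
```

View pics/w1.png

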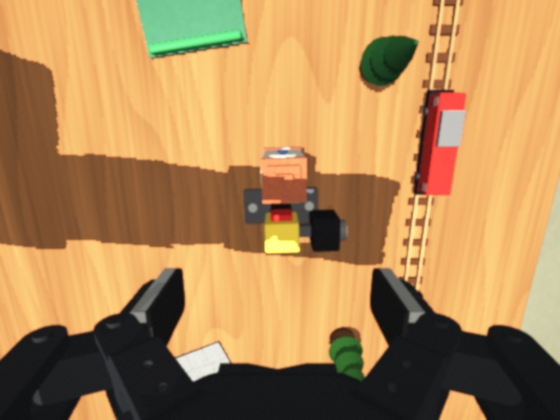

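View w1 shows the terracotta tower roof at (284,180), the yellow head at (282,237), the red button at (282,214) and the black camera at (325,230). The pines are well clear. I'll take a second view from further along, then two views of the square.

Request:
{"op": "arm_command", "data": {
  "dp": [
    [-0.22,-0.1,0],
    [-0.44,-0.2,0],
    [-0.44,-0.2,0],
    [-0.44,-0.2,0]
  ],
  "turn": [
    [0,0,0],
    [0,0,0],
    [0,0,0],
    [0,0,0]
  ],
  "jaw": [1,1,1,1]
}}

```text
time_s: 2.4
eef_pos: [0.519, -0.0476, 0.3004]
eef_rot: [0.0, 0.706, 0.709, 0.0]
wrist_force: [0.0, 0.1, 0.1]
opening: 1.001
grasp_force: 0.0
```

```bash
python3 snap.py w2
```

```text
[ 0.5192 -0.0472  0.3003] [[-0.005, 1.0, 0.001], [1.0, 0.005, 0.0], [0.0, 0.001, -1.0]]
```

Request:
{"op": "arm_command", "data": {
  "dp": [
    [-0.2,-0.1,0],
    [-0.4,-0.2,0],
    [-0.6,-0.2,0],
    [-0.64,-0.2,0],
    [-0.64,-0.2,0]
  ],
  "turn": [
    [0,0,0],
    [0,0,0],
    [0,0,0],
    [0,0,0],
    [0,0,0]
  ],
  "jaw": [1,1,1,1,1]
}}

```text
time_s: 3.08
eef_pos: [0.4702, -0.208, 0.2998]
eef_rot: [-0.0, 0.706, 0.708, 0.0]
wrist_force: [0.6, 0.9, -0.0]
opening: 0.994
grasp_force: 0.0
```

```bash
python3 snap.py w3
```

```text
[ 0.4702 -0.2074  0.2998] [[-0.005, 1.0, -0.0], [1.0, 0.005, 0.001], [0.001, -0.0, -1.0]]
```

Request:
{"op": "arm_command", "data": {
  "dp": [
    [-0.2,0,0],
    [-0.4,0,0],
    [-0.4,0,0],
    [-0.4,0,0]
  ],
  "turn": [
    [0,0,0],
    [0,0,0],
    [0,0,0],
    [0,0,0]
  ],
  "jaw": [1,1,1,1]
}}

```text
time_s: 3.62
eef_pos: [0.4704, -0.3071, 0.2997]
eef_rot: [-0.001, 0.705, 0.709, 0.0]
wrist_force: [-0.2, -0.2, 0.0]
opening: 1.001
grasp_force: 0.0
```

```bash
python3 snap.py w4; python3 -c "
import cv2,numpy as np
a=[cv2.imread(f'pics/w{i}.png') for i in(2,3,4)]
cv2.imwrite('pics/m.png',cv2.resize(np.vstack([np.hstack([a[0][:300],a[1][:300]]),np.hstack([a[2][:300],cv2.resize(cv2.imread('pics/w1.png')[140:265,200:410],(560,300))])]),(800,430)))"
```

```text
[ 0.4705 -0.307   0.2999] [[-0.005, 1.0, -0.0], [1.0, 0.005, 0.001], [0.001, -0.0, -1.0]]
```

View pics/m.png

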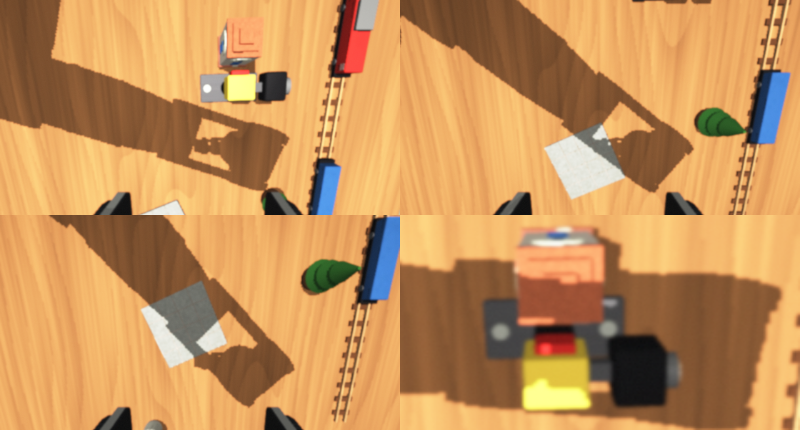

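The montage shows the tower roof (w2 about 242,40), the yellow head with the red button behind it, and the paved square turned by about 25°, centred near (185,325) in the w4 tile. Now the colour masks and triangulation.

```bash
cat > seg.py <<'E'
from h import *
import pickle
def mask(im,lo,hi):return cv2.morphologyEx(cv2.inRange(cv2.cvtColor(im,cv2.COLOR_BGR2HSV),lo,hi),cv2.MORPH_OPEN,np.ones((3,3)))
def big(m,near,rad=60):
    cs,_=cv2.findContours(m,cv2.RETR_EXTERNAL,cv2.CHAIN_APPROX_NONE)
    cs=[c for c in cs if cv2.contourArea(c)>60 and np.linalg.norm(c.reshape(-1,2).mean(0)-near)<rad]
    return max(cs,key=cv2.contourArea)
def quad(c):
    h=cv2.convexHull(c)
    b=cv2.approxPolyN(h,4,ensure_convex=True).reshape(-1,2).astype(float) if hasattr(cv2,"approxPolyN") else cv2.boxPoints(cv2.minAreaRect(c))
    i=np.argsort(np.arctan2(*(b-b.mean(0)).T[::-1]));return b[i]
E
python3 - <<'E'
from seg import *
im={i:cv2.imread(f"pics/w{i}.png") for i in(1,2,3,4)}
for i,pts in((1,((284,165),(284,190),(282,246),(282,230),(282,212),(230,150),(230,220),(252,210))),(2,((340,50),(340,120))),(4,((210,400-180),(260,150)))):
    hs=cv2.cvtColor(im[i],cv2.COLOR_BGR2HSV);print(i,[hs[p[1],p[0]].tolist() for p in pts])
sq=[]
for i,n in((3,(260,225)),(4,(255,155))):
    c=big(mask(im[i][:285],(0,0,40),(180,70,255)),n,50);sq.append(quad(c));print(i,cv2.contourArea(c),sq[-1].round(1).tolist())
    cv2.polylines(im[i],[sq[-1].astype(int)],True,(0,0,255),1)
ye=[]
for i,n in((1,(282,237)),(2,(338,120))):
    c=big(mask(im[i],(23,150,60),(35,255,255)),n,40);ye.append(quad(c));print(i,cv2.contourArea(c),ye[-1].round(1).tolist())
    cv2.drawContours(im[i],[c],-1,(255,0,0),1)
    r=big(mask(im[i],(2,100,60),(9,255,255))|mask(im[i],(2,100,60),(9,205,255)),(284,180) if i==1 else (340,58),40);print("roof",cv2.contourArea(r),quad(r).round(1).tolist())
    cv2.drawContours(im[i],[r],-1,(0,255,0),1)
z=lambda a,x,y:cv2.resize(a[y:y+150,x:x+190],(570,450),interpolation=cv2.INTER_NEAREST)
cv2.imwrite("pics/seg.png",cv2.resize(np.vstack([np.hstack([z(im[1],190,130),z(im[2],250,0)]),np.hstack([z(im[3],170,150),z(im[4],160,80)])]),(760,600)))
E
```

```text
1 [[10, 155, 244], [8, 167, 156], [30, 108, 255], [24, 182, 226], [1, 211, 128], [16, 140, 244], [13, 159, 141], [33, 18, 152]]
2 [[13, 141, 253], [30, 99, 255]]
4 [[16, 144, 243], [39, 16, 111]]
3 6844.5 [[201.0, 206.0], [282.0, 171.0], [315.0, 247.0], [239.0, 278.0]]
4 8305.0 [[196.0, 131.0], [282.0, 91.0], [318.0, 179.0], [237.0, 213.0]]
1 582.0 [[265.0, 214.0], [298.0, 214.0], [298.0, 242.0], [265.0, 239.0]]
roof 1029.0 [[262.0, 174.0], [306.0, 178.0], [306.0, 202.0], [262.0, 206.0]]
2 146.0 [[313.0, 108.0], [319.0, 108.0], [319.0, 137.0], [313.0, 137.0]]Traceback (most recent call last):
  File "<stdin>", line 13, in <module>
  File "seg.py", line 7, in big
    return max(cs,key=cv2.contourArea)
ValueError: max() iterable argument is empty
```

```bash
cat > m1.py <<'E'
from seg import *
im={i:cv2.imread(f"pics/w{i}.png") for i in(1,2,3,4)}
C={i:pickle.load(open(f"w{i}.pkl","rb")) for i in im}
T=lambda i,j,a,b:tri([ray(C[i],a),ray(C[j],b)])
sq=[]
for i,n in((3,(260,225)),(4,(255,155))):
    c=big(mask(im[i][:285],(0,0,40),(180,80,255)),n,50);sq.append(quad(c))
    cv2.polylines(im[i],[sq[-1].astype(int)],True,(0,0,255),1)
P=[]
for a,b in zip(*sq):
    x,e=T(3,4,a,b);P.append(x);print("sq",x.round(4),round(e,4))
P=np.array(P);print("centre",P.mean(0).round(4),"sides",np.linalg.norm(P-np.roll(P,1,0),axis=1).round(4))
Q=[np.mean([onz(C[i],p,.006) for p in q],0) for i,q in zip((3,4),sq)];print("plane centres",np.round(Q,4).tolist())
for i,n,rn,lim in((1,(282,237),(284,180),((0,120,90),(11,190,255))),(2,(338,120),(340,58),((0,100,60),(14,255,255)))):
    c=big(mask(im[i],(22,70,60),(36,255,255)),n,40);print(i,"yellow",cv2.contourArea(c),quad(c).tolist(),cv2.boundingRect(c))
    cv2.drawContours(im[i],[c],-1,(255,0,0),1)
    r=big(mask(im[i],*lim),rn,40);print("roof",cv2.contourArea(r),quad(r).tolist(),cv2.boundingRect(r))
    cv2.drawContours(im[i],[r],-1,(0,255,0),1)
z=lambda a,x,y,w=120,h=90:cv2.resize(a[y:y+h,x:x+w],(400,300),interpolation=cv2.INTER_NEAREST)
cv2.imwrite("pics/seg.png",np.vstack([np.hstack([z(im[1],230,145,160,120),z(im[2],280,15,160,120)]),np.hstack([z(im[3],180,150,180,135),z(im[4],170,80,180,135)])]))
E
python3 m1.py
```

```text
sq [ 0.3662 -0.2448  0.0081] 0.0001
sq [ 0.4762 -0.196   0.0023] 0.0003
sq [ 0.5253 -0.307   0.0019] 0.0003
sq [ 0.4142 -0.3568  0.002 ] 0.0003
centre [ 0.4455 -0.2762  0.0036] sides [0.122  0.1205 0.1214 0.1218]
plane centres [[0.4452, -0.2752, 0.006], [0.4454, -0.2758, 0.006]]
1 yellow 1073.5 [[265.0, 212.0], [299.0, 212.0], [299.0, 252.0], [264.0, 253.0]] (264, 212, 36, 42)
roof 1153.5 [[261.0, 174.0], [306.0, 171.0], [306.0, 202.0], [261.0, 205.0]] (261, 173, 46, 32)
2 yellow 1515.5 [[313.0, 105.0], [357.0, 103.0], [357.0, 140.0], [313.0, 140.0]] (313, 103, 45, 38)
roof 2741.0 [[316.0, 25.0], [369.0, 23.0], [366.0, 81.0], [317.0, 81.0]] (316, 24, 53, 58)
```

View pics/seg.png

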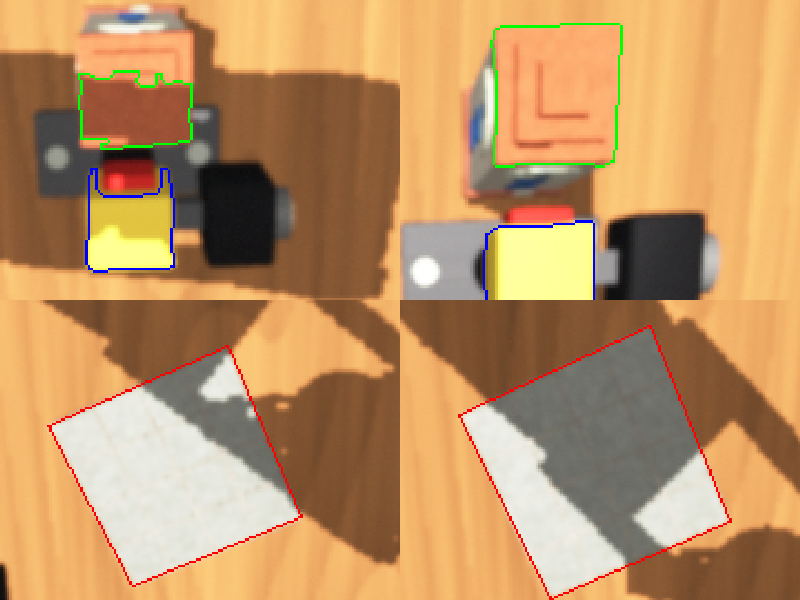

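```bash
cat >> m1.py <<'E'
print("---")
def rep(n,a,b):
    P=[];
    for u,v in zip(a,b):
        x,e=T(1,2,u,v);P.append(x);print(n,x.round(4),round(e,4))
    P=np.array(P);print(n,"centre",P.mean(0).round(4),"sides",np.linalg.norm(P-np.roll(P,1,0),axis=1).round(4))
    for a,b in((0,1),(3,2)):print(" yaw x-edge",np.degrees(np.arctan2(*(P[b]-P[a])[1::-1])).round(1))
    for a,b in((3,0),(2,1)):print(" yaw y-edge",np.degrees(np.arctan2(*(P[b]-P[a])[1::-1])).round(1)-90)
rep("roof",[(261.2,158),(307.2,158),(306.8,202.5),(261.5,204)],[(317,25),(369,23.5),(366,81),(317.5,81.5)])
rep("head",[(265.5,222),(299.5,221.5),(299.5,252.5),(264.5,253)],[(320,105),(357.5,103.5),(357.5,140),(320,140.5)])
E
python3 m1.py|sed '1,/---/d'
python3 - <<'E'
import cv2,numpy as np
a=cv2.imread("pics/w1.png")[140:265,215:360];b=cv2.imread("pics/w2.png")[10:150,270:415]
cv2.imwrite("pics/z.png",np.hstack([cv2.resize(i,None,fx=395/145,fy=395/145,interpolation=cv2.INTER_CUBIC)[:340] for i in(a,b)]))
E
```

```text
roof [0.5522 0.1034 0.1289] 0.0007
roof [0.5946 0.1039 0.1321] 0.0006
roof [0.5964 0.0606 0.1283] 0.0001
roof [0.5531 0.0598 0.1322] 0.0003
roof centre [0.5741 0.0819 0.1304] sides [0.0437 0.0425 0.0434 0.0434]
 yaw x-edge 0.6
 yaw x-edge 1.1
 yaw y-edge 1.0999999999999943
 yaw y-edge 2.299999999999997
head [0.5566 0.0408 0.129 ] 0.0002
head [0.5897 0.042  0.1305] 0.0
head [0.5905 0.011  0.1352] 0.0005
head [0.5563 0.0107 0.1365] 0.0009
head centre [0.5733 0.0261 0.1328] sides [0.031  0.0332 0.0313 0.0343]
 yaw x-edge 2.1
 yaw x-edge 0.5
 yaw y-edge -0.5999999999999943
 yaw y-edge 1.5
```

View pics/z.png

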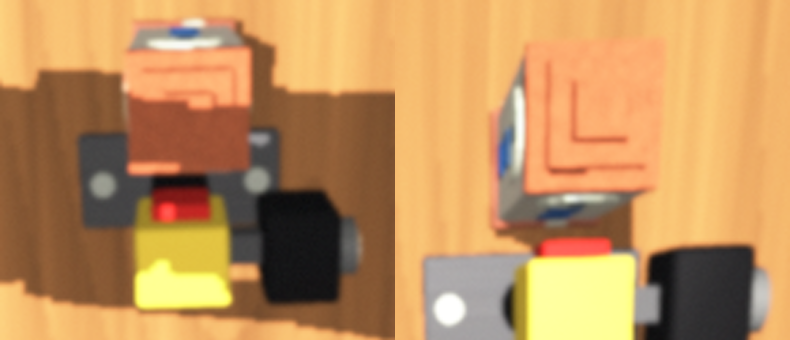

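Roof centre is (0.574, 0.082) with eaves at about 0.13. The head is (0.573, 0.026) with its top at 0.133, and the square is (0.4455, -0.276) with its top at about 0.004. All of these fit the sizes given, and the tower–button gap is about 14 mm. I'll move back over the tower.

Request:
{"op": "arm_command", "data": {
  "dp": [
    [0.2,0.1,0],
    [0.4,0.2,0],
    [0.6,0.3,0],
    [0.8,0.4,0],
    [1,0.42,0]
  ],
  "turn": [
    [0,0,0],
    [0,0,0],
    [0,0,0],
    [0,0,0],
    [0,0,0]
  ],
  "jaw": [1,1,1,1,1]
}}

```text
time_s: 4.3
eef_pos: [0.5747, -0.0548, 0.3002]
eef_rot: [0.0, 0.705, 0.709, 0.0]
wrist_force: [0.2, -0.6, 0.4]
opening: 1.002
grasp_force: 0.0
```

Request:
{"op": "arm_command", "data": {
  "dp": [
    [0.2,0,0.04],
    [0.4,0,0.12],
    [0.55,0,0.16],
    [0.55,0,0.16],
    [0.55,0,0.16]
  ],
  "turn": [
    [0,0,0],
    [0,0,0],
    [0,0,0],
    [0,0,0],
    [0,0,0]
  ],
  "jaw": [1,1,1,1,1]
}}

```text
time_s: 4.92
eef_pos: [0.5735, 0.0796, 0.2605]
eef_rot: [0.0, 0.705, 0.709, 0.0]
wrist_force: [0.0, -0.6, -0.4]
opening: 0.998
grasp_force: 0.0
```

```bash
python3 -c "
from h import *
R,p=tool();print(p,R.round(3),move(np.array([.574,.082,.106])-p))"
```

```text
[0.57354638 0.07959749 0.26052957] [[-0.005  1.     0.001]
 [ 1.     0.005 -0.   ]
 [-0.     0.001 -1.   ]] [0.01  0.001 0.618]
```

Request:
{"op": "arm_command", "data": {
  "dp": [
    [0.01,0,0.15],
    [0.01,0,0.3],
    [0.01,0,0.45],
    [0.01,0,0.56],
    [0.01,0,0.61]
  ],
  "turn": [
    [0,0,-0.03],
    [0,0,-0.03],
    [0,0,-0.03],
    [0,0,-0.03],
    [0,0,-0.03]
  ],
  "jaw": [1,1,1,1,1]
}}

```text
time_s: 5.55
eef_pos: [0.5732, 0.0804, 0.1064]
eef_rot: [-0.001, 0.701, 0.713, -0.001]
wrist_force: [0.4, -0.2, 1.3]
opening: 1.005
grasp_force: 0.0
```

Request:
{"op": "arm_command", "data": {
  "dp": [
    [0,0,0],
    [0,0,0],
    [0,0,0],
    [0,0,0],
    [0,0,0]
  ],
  "turn": [
    [0,0,0],
    [0,0,0],
    [0,0,0],
    [0,0,0],
    [0,0,0]
  ],
  "jaw": [0.8,0.6,0.4,0.2,0.2]
}}

```text
time_s: 6.18
eef_pos: [0.5748, 0.0813, 0.1092]
eef_rot: [0.001, 0.7, 0.714, 0.001]
wrist_force: [-1.5, -1.0, 7.1]
opening: 0.486
grasp_force: 61.0
```

Request:
{"op": "arm_command", "data": {
  "dp": [
    [0,0,-0.05],
    [0,0,-0.15],
    [0,0,-0.35],
    [0,0,-0.55],
    [0,0,-0.75]
  ],
  "turn": [
    [0,0,0],
    [0,0,0],
    [0,0,0],
    [0,0,0],
    [0,0,0]
  ],
  "jaw": [0.2,0.2,0.2,0.2,0.2]
}}

```text
time_s: 6.8
eef_pos: [0.5734, 0.0815, 0.2971]
eef_rot: [0.0, 0.7, 0.714, 0.0]
wrist_force: [1.8, 0.2, -2.1]
opening: 0.485
grasp_force: 61.0
```

```bash
python3 snap.py w5; python3 -c "
from h import *
R,p=tool();print(p,R.round(3),move(np.array([.4455,-.2758,.3])-p));o=get_obs();print(o['wrist_force'],o['grasp_force'],o['opening'])"
```

```text
[0.5764 0.0815 0.3054] [[-0.019, 1.0, 0.012], [1.0, 0.019, -0.001], [-0.001, 0.012, -1.0]]
[0.57640908 0.08148499 0.30543772] [[-0.019  1.     0.012]
 [ 1.     0.019 -0.001]
 [-0.001  0.012 -1.   ]] [-1.419 -0.551  0.017]
[2.23534519 0.16366893 4.043559  ] 61.48780569434166 0.4846126973668452
```

View pics/w5.png

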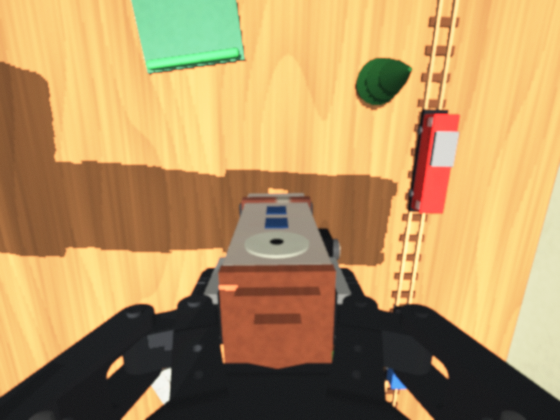

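The tower is held upright in the wrist view (roof at about 277,320), and the mast is still down behind it. I'll carry it over to the square.

Request:
{"op": "arm_command", "data": {
  "dp": [
    [-0.1,-0.04,0],
    [-0.27,-0.1,0],
    [-0.44,-0.17,0],
    [-0.61,-0.24,0],
    [-0.78,-0.3,0]
  ],
  "turn": [
    [0,0,0],
    [0,0,0],
    [0,0,0],
    [0,0,0],
    [0,0,0]
  ],
  "jaw": [0.2,0.2,0.2,0.2,0.2]
}}

```text
time_s: 7.48
eef_pos: [0.5016, -0.116, 0.2953]
eef_rot: [0.0, 0.7, 0.714, 0.0]
wrist_force: [0.6, 0.4, -2.4]
opening: 0.482
grasp_force: 61.2
```

Request:
{"op": "arm_command", "data": {
  "dp": [
    [-0.17,-0.07,0],
    [-0.34,-0.14,0],
    [-0.5,-0.2,0],
    [-0.62,-0.24,0.05],
    [-0.64,-0.25,0.1]
  ],
  "turn": [
    [0,0,0],
    [0,0,0],
    [0,0,0],
    [0,0,0],
    [0,0,0]
  ],
  "jaw": [0.2,0.2,0.2,0.2,0.2]
}}

```text
time_s: 8.1
eef_pos: [0.4422, -0.2777, 0.2699]
eef_rot: [0.0, 0.701, 0.713, -0.0]
wrist_force: [-0.5, -0.1, -2.7]
opening: 0.483
grasp_force: 61.3
```

```bash
cat > st.py <<'E'
from h import *
import sys
o=get_obs();R,p=tool();print(p.round(4),R.round(3).tolist(),move(np.array(eval(sys.argv[1]))-p));print(np.round(o['wrist_force'],1),o['grasp_force'],o['opening'])
E
python3 st.py .4455,-.2758,.14
```

```text
[ 0.4422 -0.2777  0.2699] [[-0.016, 1.0, 0.0], [1.0, 0.016, -0.001], [-0.001, 0.0, -1.0]] [0.008 0.013 0.52 ]
[-0.5 -0.1 -2.7] 61.29082694649696 0.4828587092770011
```

Request:
{"op": "arm_command", "data": {
  "dp": [
    [0.01,0.01,0.12],
    [0.01,0.01,0.28],
    [0.01,0.01,0.44],
    [0.01,0.01,0.54],
    [0.01,0.01,0.58]
  ],
  "turn": [
    [0,0,0],
    [0,0,0],
    [0,0,0],
    [0,0,0],
    [0,0,0]
  ],
  "jaw": [0.2,0.2,0.2,0.2,0.2]
}}

```text
time_s: 8.72
eef_pos: [0.4448, -0.2717, 0.1232]
eef_rot: [-0.002, 0.7, 0.714, 0.0]
wrist_force: [-0.3, 0.4, -2.3]
opening: 0.482
grasp_force: 61.3
```

```bash
python3 st.py .4455,-.2758,.114
```

```text
[ 0.4448 -0.2717  0.1232] [[-0.02, 1.0, -0.002], [1.0, 0.02, 0.003], [0.003, -0.002, -1.0]] [-0.017  0.003  0.037]
[-0.3  0.4 -2.3] 61.28933474421501 0.4820855022677923
```

Request:
{"op": "arm_command", "data": {
  "dp": [
    [-0.01,0,0.01],
    [-0.01,0,0.02],
    [-0.01,0,0.025],
    [-0.01,0,0.03]
  ],
  "turn": [
    [0,0,0],
    [0,0,0],
    [0,0,0],
    [0,0,0]
  ],
  "jaw": [0.2,0.2,0.2,0.2]
}}

```text
time_s: 9.22
eef_pos: [0.4457, -0.2764, 0.1181]
eef_rot: [0.001, 0.701, 0.714, 0.0]
wrist_force: [0.5, -0.1, -2.1]
opening: 0.484
grasp_force: 61.3
```

Request:
{"op": "arm_command", "data": {
  "dp": [
    [0,0,0.006],
    [0,0,0.012],
    [0,0,0.012]
  ],
  "turn": [
    [0,0,0],
    [0,0,0],
    [0,0,0]
  ],
  "jaw": [0.2,0.2,0.2]
}}

```text
time_s: 9.6
eef_pos: [0.4456, -0.2763, 0.1153]
eef_rot: [0.0, 0.7, 0.714, -0.0]
wrist_force: [-2.2, 1.9, 3.7]
opening: 0.487
grasp_force: 62.1
```

Contact felt (+3.7 N), so I'll release and rise.

Request:
{"op": "arm_command", "data": {
  "dp": [
    [0,0,0],
    [0,0,0],
    [0,0,0],
    [0,0,0],
    [0,0,0]
  ],
  "turn": [
    [0,0,0],
    [0,0,0],
    [0,0,0],
    [0,0,0],
    [0,0,0]
  ],
  "jaw": [0.52,0.6,0.8,1,1]
}}

```text
time_s: 10.22
eef_pos: [0.4455, -0.2761, 0.1145]
eef_rot: [-0.0, 0.7, 0.714, 0.0]
wrist_force: [-0.4, -0.4, -0.0]
opening: 0.996
grasp_force: 0.0
```

Request:
{"op": "arm_command", "data": {
  "dp": [
    [0,0,-0.1],
    [0,0,-0.25],
    [0,0,-0.45],
    [0,0,-0.65],
    [0,0,-0.7]
  ],
  "turn": [
    [0,0,0],
    [0,0,0],
    [0,0,0],
    [0,0,0],
    [0,0,0]
  ],
  "jaw": [1,1,1,1,1]
}}

```text
time_s: 10.85
eef_pos: [0.4467, -0.2772, 0.2936]
eef_rot: [0.003, 0.7, 0.714, -0.0]
wrist_force: [0.9, 0.4, -0.2]
opening: 1.0
grasp_force: 0.0
```

```bash
python3 snap.py w6;python3 - <<'E'
from h import *
t=camera("top");s=camera("scene");w=cv2.imread("pics/w6.png")
z=lambda a,x,y:cv2.resize(a[y:y+105,x:x+140],(400,300),interpolation=cv2.INTER_CUBIC)
cv2.imwrite("pics/chk.png",np.vstack([np.hstack([z(t,240,180),z(s,150,190)]),np.hstack([cv2.resize(w,(400,300)),z(s,230,150)])]))
E
python3 st.py .5733,.0261,.25
```

```text
[ 0.4466 -0.2771  0.2933] [[-0.019, 1.0, 0.004], [1.0, 0.019, -0.004], [-0.004, 0.004, -1.0]]
[ 0.4453 -0.2759  0.2891] [[-0.019, 1.0, -0.0], [1.0, 0.019, 0.0], [0.0, -0.0, -1.0]] [1.198 0.534 0.156]
[ 0.1  0.9 -0.5] 0.0 1.0019841998857073
```

View pics/chk.png

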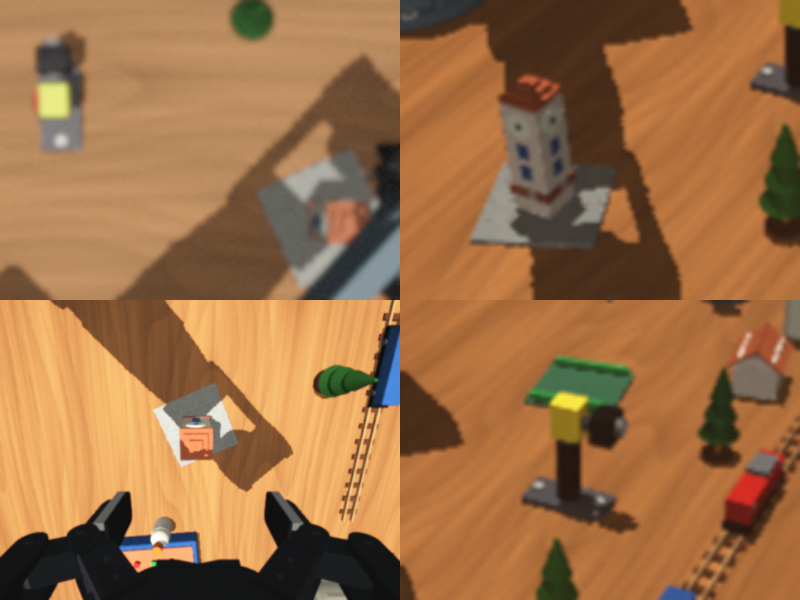

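The tower stands upright in the middle of the square and clear of the gripper. The mast is still down and everything else is in place. Next I turn the tool a quarter turn and go to the mast.

Request:
{"op": "arm_command", "data": {
  "dp": [
    [0.15,0.03,0],
    [0.3,0.06,0],
    [0.45,0.1,0],
    [0.6,0.1,0]
  ],
  "turn": [
    [0,0,-0.3],
    [0,0,-0.6],
    [0,0,-0.9],
    [0,0,-1]
  ],
  "jaw": [1,1,1,1]
}}

```text
time_s: 11.5
eef_pos: [0.4669, -0.1239, 0.2868]
eef_rot: [-0.002, 0.491, 0.871, 0.0]
wrist_force: [-0.0, -0.2, -0.1]
opening: 1.0
grasp_force: 0.0
```

```bash
python3 st.py .51,.0261,.28
```

```text
[ 0.4669 -0.1239  0.2868] [[-0.519, 0.855, -0.004], [0.855, 0.519, 0.002], [0.004, -0.002, -1.0]] [0.424 0.459 0.028]
[-0.  -0.2 -0.1] 0.0 0.9999873231407046
```

Request:
{"op": "arm_command", "data": {
  "dp": [
    [0.11,0.11,0],
    [0.22,0.22,0],
    [0.33,0.33,0.03],
    [0.42,0.46,0.03]
  ],
  "turn": [
    [0,0,-0.3],
    [0,0,-0.6],
    [0,0,-0.9],
    [0,0,-1]
  ],
  "jaw": [1,1,1,1]
}}

```text
time_s: 12.0
eef_pos: [0.5105, 0.0252, 0.2787]
eef_rot: [-0.003, 0.248, 0.969, -0.0]
wrist_force: [1.2, -1.0, 0.5]
opening: 1.0
grasp_force: 0.0
```

Request:
{"op": "arm_command", "data": {
  "dp": [
    [0,0,0],
    [0,0,0],
    [0,0,0],
    [0,0,0],
    [0,0,0]
  ],
  "turn": [
    [0,0,-0.3],
    [0,0,-0.6],
    [0,0,-0.9],
    [0,0,-0.99],
    [0,0,-0.99]
  ],
  "jaw": [1,1,1,1,1]
}}

```text
time_s: 12.62
eef_pos: [0.5109, 0.0239, 0.2796]
eef_rot: [-0.002, -0.006, 1.0, 0.0]
wrist_force: [0.9, -0.2, 0.9]
opening: 0.997
grasp_force: 0.0
```

```bash
python3 snap.py w7
```

```text
[0.5111 0.0238 0.28  ] [[-1.0, -0.012, -0.003], [-0.012, 1.0, 0.001], [0.003, 0.001, -1.0]]
```

Request:
{"op": "arm_command", "data": {
  "dp": [
    [0.15,0,0],
    [0.3,0,0],
    [0.3,0,0],
    [0.3,0,0]
  ],
  "turn": [
    [0,0,0],
    [0,0,0],
    [0,0,0],
    [0,0,0]
  ],
  "jaw": [1,1,1,1]
}}

```text
time_s: 13.18
eef_pos: [0.4373, 0.0226, 0.2819]
eef_rot: [0.0, -0.006, 1.0, -0.0]
wrist_force: [0.1, -0.7, 0.8]
opening: 0.996
grasp_force: 0.0
```

```bash
python3 snap.py w8
python3 - <<'E'
from seg import *
o=[]
for i in(7,8):
    im=cv2.imread(f"pics/w{i}.png");C=pickle.load(open(f"w{i}.pkl","rb"))
    e=proj(C,(.5733,.0261,.134));print(i,e.round(1))
    m=mask(im,(22,70,60),(36,255,255));c=big(m,e,50);print(cv2.boundingRect(c),quad(c).tolist())
    m=mask(im,(0,150,60),(6,255,255))|mask(im,(174,150,60),(180,255,255));
    try:print("red",cv2.boundingRect(big(m,e,60)))
    except ValueError:print("no red")
    x,y=(e-[65,65]).astype(int);x=max(x,0);y=max(y,0);print("crop",x,y);o.append(cv2.resize(im[y:y+130,x:x+130],(395,395),interpolation=cv2.INTER_CUBIC))
cv2.imwrite("pics/z2.png",np.hstack(o))
E
```

```text
[0.4376 0.0225 0.2819] [[-1.0, -0.013, 0.0], [-0.013, 1.0, 0.0], [-0.0, 0.0, -1.0]]
7 [276.7 271.2]
(261, 238, 32, 50) [[259.0, 238.0], [291.0, 238.0], [292.0, 287.0], [262.0, 287.0]]
red (293, 248, 5, 27)
crop 211 206
8 [277.3 335. ]
(263, 297, 30, 54) [[263.0, 297.0], [290.0, 297.0], [293.0, 350.0], [263.0, 350.0]]
red (293, 309, 5, 28)
crop 212 270
```

View pics/z2.png

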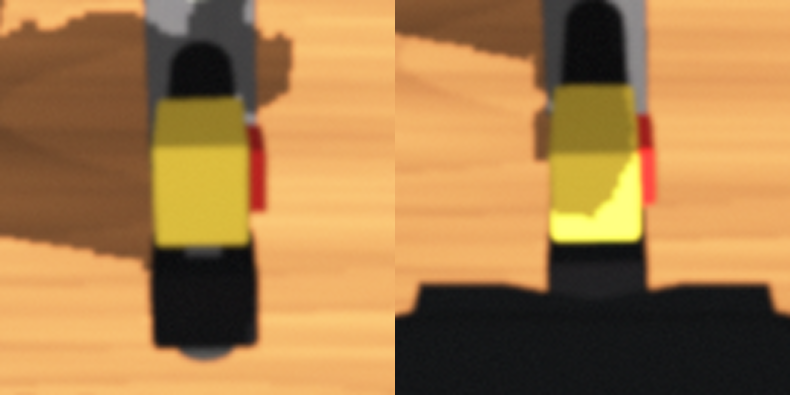

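```bash
python3 - <<'E'
from seg import *
C=[pickle.load(open(f"w{i}.pkl","rb")) for i in(7,8)]
A=[[(261.3,254.4),(292.6,254.4),(292.6,286.9),(261.5,286.9)],[(263.3,320),(293,320),(292.6,350),(263.3,350)]]
P=[tri([ray(C[0],a),ray(C[1],b)]) for a,b in zip(*A)]
for x,e in P:print(x.round(4),round(e,4))
print(np.mean([x for x,_ in P],0).round(4),[np.mean([onz(c,p,.134) for p in a],0).round(4) for c,a in zip(C,A)])
print(tri([ray(C[0],np.mean(A[0],0)),ray(C[1],np.mean(A[1],0))]))
E
python3 st.py .573,.0261,.22
```

```text
[0.5572 0.0116 0.1319] 0.0002
[0.5569 0.0413 0.1318] 0.0005
[0.5863 0.0415 0.14  ] 0.0003
[0.5866 0.0121 0.1401] 0.0001
[0.5718 0.0266 0.1359] [array([0.573 , 0.0264, 0.134 ]), array([0.5735, 0.0269, 0.134 ])]
(array([0.57175164, 0.02660376, 0.13595205]), np.float64(0.0002613366060713131))
[0.4376 0.0225 0.2819] [[-1.0, -0.013, 0.0], [-0.013, 1.0, 0.0], [-0.0, 0.0, -1.0]] [-0.542  0.007  0.248]
[-0.1  0.4 -0. ] 0.0 1.0031734185476024
```

Request:
{"op": "arm_command", "data": {
  "dp": [
    [-0.15,0,0.05],
    [-0.3,0.01,0.12],
    [-0.45,0.01,0.2],
    [-0.54,0.01,0.28],
    [-0.54,0.01,0.28]
  ],
  "turn": [
    [0,0,0],
    [0,0,0],
    [0,0,0],
    [0,0,0],
    [0,0,0]
  ],
  "jaw": [1,1,1,1,1]
}}

```text
time_s: 13.85
eef_pos: [0.5721, 0.027, 0.2092]
eef_rot: [-0.002, -0.007, 1.0, 0.0]
wrist_force: [0.4, 0.2, -0.2]
opening: 1.001
grasp_force: 0.0
```

```bash
python3 st.py .573,.0268,.112
```

```text
[0.5721 0.027  0.2092] [[-1.0, -0.013, -0.005], [-0.013, 1.0, 0.001], [0.005, 0.001, -1.0]] [-0.005 -0.001  0.389]
[ 0.4  0.2 -0.2] 0.0 1.0010427858572573
```

Request:
{"op": "arm_command", "data": {
  "dp": [
    [0,0,0.1],
    [0,0,0.2],
    [0,0,0.3],
    [0,0,0.38],
    [0,0,0.38]
  ],
  "turn": [
    [0,0,0],
    [0,0,0],
    [0,0,0],
    [0,0,0],
    [0,0,0]
  ],
  "jaw": [1,1,1,1,1]
}}

```text
time_s: 14.48
eef_pos: [0.5706, 0.0272, 0.1161]
eef_rot: [-0.001, -0.007, 1.0, 0.0]
wrist_force: [0.7, -0.1, 0.1]
opening: 1.0
grasp_force: 0.0
```

```bash
python3 st.py .573,.0268,.112
```

```text
[0.5706 0.0272 0.1161] [[-1.0, -0.013, -0.003], [-0.013, 1.0, 0.0], [0.003, 0.001, -1.0]] [-0.01  -0.002  0.017]
[ 0.7 -0.1  0.1] 0.0 0.9999454590860242
```

Request:
{"op": "arm_command", "data": {
  "dp": [
    [-0.008,0,0.014],
    [-0.008,0,0.014],
    [-0.008,0,0.014],
    [-0.008,0,0.014],
    [-0.008,0,0.014]
  ],
  "turn": [
    [0,0,0],
    [0,0,0],
    [0,0,0],
    [0,0,0],
    [0,0,0]
  ],
  "jaw": [0.8,0.6,0.4,0.2,0]
}}

```text
time_s: 15.1
eef_pos: [0.5746, 0.0251, 0.115]
eef_rot: [0.001, -0.007, 1.0, -0.002]
wrist_force: [-2.6, -8.7, 5.5]
opening: 0.348
grasp_force: 60.8
```

Request:
{"op": "arm_command", "data": {
  "dp": [
    [0,0,0],
    [0,0,0],
    [0,0,0]
  ],
  "turn": [
    [0,0,0],
    [0,0,0],
    [0,0,0]
  ],
  "jaw": [0,0,0]
}}

```text
time_s: 15.48
eef_pos: [0.5745, 0.0251, 0.1149]
eef_rot: [0.001, -0.007, 1.0, -0.002]
wrist_force: [-3.3, -8.4, 5.3]
opening: 0.346
grasp_force: 60.7
```

Opening is 0.347 × 85 = 29.5 mm, with about 1 mm of pad give as on the tower, so the button is fully in. I'll ease the side force and pull up slowly.

Request:
{"op": "arm_command", "data": {
  "dp": [
    [0,-0.008,0],
    [0,-0.008,-0.02],
    [0,-0.008,-0.05],
    [0,-0.008,-0.08],
    [0,-0.008,-0.11]
  ],
  "turn": [
    [0,0,0],
    [0,0,0],
    [0,0,0],
    [0,0,0],
    [0,0,0]
  ],
  "jaw": [0,0,0,0,0]
}}

```text
time_s: 16.1
eef_pos: [0.5743, 0.0249, 0.1417]
eef_rot: [0.0, -0.007, 1.0, -0.0]
wrist_force: [5.3, -1.7, -4.7]
opening: 0.347
grasp_force: 60.0
```

Request:
{"op": "arm_command", "data": {
  "dp": [
    [0,0,-0.03],
    [0,0,-0.06],
    [0,0,-0.09],
    [0,0,-0.12],
    [0,0,-0.15]
  ],
  "turn": [
    [0,0,0],
    [0,0,0],
    [0,0,0],
    [0,0,0],
    [0,0,0]
  ],
  "jaw": [0,0,0,0,0]
}}

```text
time_s: 16.73
eef_pos: [0.5742, 0.025, 0.1784]
eef_rot: [0.0, -0.007, 1.0, -0.0]
wrist_force: [7.1, -2.4, -10.5]
opening: 0.352
grasp_force: 60.2
```

Request:
{"op": "arm_command", "data": {
  "dp": [
    [0,0,-0.03],
    [0,0,-0.06],
    [0,0,-0.09],
    [0,0,-0.12],
    [0,0,-0.15]
  ],
  "turn": [
    [0,0,0],
    [0,0,0],
    [0,0,0],
    [0,0,0],
    [0,0,0]
  ],
  "jaw": [0,0,0,0,0]
}}

```text
time_s: 17.35
eef_pos: [0.5741, 0.025, 0.2156]
eef_rot: [0.0, -0.007, 1.0, 0.0]
wrist_force: [7.7, -1.7, -9.6]
opening: 0.35
grasp_force: 60.1
```

Request:
{"op": "arm_command", "data": {
  "dp": [
    [-0.004,0,-0.015],
    [-0.008,0,-0.03],
    [-0.008,0,-0.04],
    [-0.008,0,-0.045],
    [-0.008,0,-0.045]
  ],
  "turn": [
    [0,0,0],
    [0,0,0],
    [0,0,0],
    [0,0,0],
    [0,0,0]
  ],
  "jaw": [0,0,0,0,0]
}}

```text
time_s: 17.98
eef_pos: [0.5746, 0.0251, 0.2253]
eef_rot: [-0.002, -0.007, 1.0, 0.0]
wrist_force: [-0.0, -2.5, -20.2]
opening: 0.346
grasp_force: 60.9
```

The force rose to 20 N at z 0.2253, which is 110 mm above the grip, so this is the second stop. I'll hold, look, and check stability.

Request:
{"op": "arm_command", "data": {
  "dp": [
    [0,0,0],
    [0,0,0],
    [0,0,0],
    [0,0,-0.004],
    [0,0,-0.004]
  ],
  "turn": [
    [0,0,0],
    [0,0,0],
    [0,0,0],
    [0,0,0],
    [0,0,0]
  ],
  "jaw": [0,0,0,0,0]
}}

```text
time_s: 18.6
eef_pos: [0.5746, 0.0251, 0.2255]
eef_rot: [-0.002, -0.007, 1.0, 0.0]
wrist_force: [1.4, -3.9, -31.4]
opening: 0.346
grasp_force: 62.0
```

```bash
python3 - <<'E'
from h import *
s=camera("scene");a=s[100:310,120:400];t=camera("top")[150:300,150:450]
cv2.imwrite("pics/fin.png",np.hstack([cv2.resize(a,(460,345)),cv2.resize(t,(340,345))]))
C=cam("scene");print(proj(C,(.573,.0263,.2)),proj(C,(.573,.0263,.244)))
m=cv2.inRange(cv2.cvtColor(s,cv2.COLOR_BGR2HSV),(22,90,60),(36,255,255));print(cv2.boundingRect(max(cv2.findContours(m[120:230,260:330],0,2)[0],key=cv2.contourArea)))
E
python3 st.py .573,.0268,.225
```

```text
[289.54233298 165.29691381] [289.60790492 151.91194081]
(28, 31, 7, 17)
[0.5746 0.0251 0.2255] [[-1.0, -0.013, -0.004], [-0.013, 1.0, 0.001], [0.004, 0.001, -1.0]] [0.006 0.007 0.002]
[  1.1  -3.8 -31.4] 61.96545558515936 0.34688901120878274
```

View pics/fin.png

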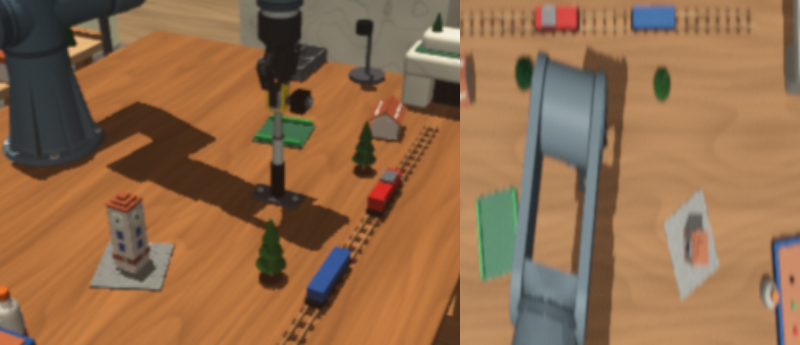

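The mast is fully extended (both silver tubes visible) with the head held up at the arm, and the tower stands on the square. I'll ease the pull a little and hand in.

Request:
{"op": "arm_command", "data": {
  "dp": [
    [0,0,0.004],
    [0,0,0.004],
    [0,0,0.004],
    [0,0,0.004]
  ],
  "turn": [
    [0,0,0],
    [0,0,0],
    [0,0,0],
    [0,0,0]
  ],
  "jaw": [0,0,0,0]
}}

```text
time_s: 19.2
eef_pos: [0.5746, 0.0251, 0.2254]
eef_rot: [-0.002, -0.007, 1.0, 0.0]
wrist_force: [-0.6, -3.2, -27.5]
opening: 0.35
grasp_force: 62.3
```

```bash
python3 -c "
from bench import *
print(hand_in())"
```

```text
the job is handed in; nothing more can be done
None
```

The tower stands upright in the middle of the paved square, and the mast is held at its second stop with the button pressed; I handed the job in at about 19 s of the 51 s allowed, and the hand-in call gave no verdict.

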